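Slide the top test tile off the stack onto the reader

ROBOT

A 6-joint arm with a two-finger parallel gripper is mounted at the origin on the work surface. World frame = base frame: x ahead of the robot, y to its left, z up, the work surface at z = 0. Lengths are in mm, angles in rad, forces in N, time in s.
With the tool pointing down it reaches from about 300 to 775 mm from the base axis. Payload 14.6 kg.
Tool frame: the origin (TCP) lies at the very end of the fingers, on their centre line; the grasp point (between the pads) lies 19 mm behind it; z points along the fingers, y is the line along which they close (so a half turn about z gives the same grasp; the last joint's range is limited). The gripper opens to 94 mm and grips with 3 to 60 N. Pads are 16 mm wide; open, the fingers measure 119 mm over their backs; the gripper's body (75 mm by 177 mm) begins 78 mm behind the grasp point.
Start: joints at [1.083, 0.3, 1.521, -0, 1.321, -0.067], TCP at [224.666, 502.01, 170.546] pointing down, gripper open.
Joint ranges: [-3.03, 3.03], [-0.79, 2.21], [0.23, 2.52], [-1.04, 4.18], [0, 3.07], [-2.55, 2.55]. Speed limits (rad/s): [2.22, 2.22, 2.57, 3.14, 3.14, 3.14].

INTERFACE

Orientations are given as [roll, pitch, yaw] about the fixed x, y, z axes, in that order (R = Rz(yaw) Ry(pitch) Rx(roll)).
In Python, from cell import manip, eyes, ticket gives the robot as it stands. The module is installed in compiled form; this text tells all that it offers.
- The arm moves only by the tool arm_command, never from a script. Its argument "plan" is a list of rows, each a list of 5 numbers: the opening, from -1 (shut) to 1 (fully open), then the shift along the tool's x, y, z in m, then the turn about the tool's z in rad. In form: [[jaw, dx, dy, dz, roll], ...]. A call has 1 to 20 rows; each row shifts and turns the commanded pose from where the row before left it, along the tool's axes as they then stand; what a row does not reach is not made up. A row lasts 1/8 s, in which the tool goes at most 62.5 mm and 10.7 degrees, less where a joint would pass 70% of its speed; a pose out of reach is approached as far as the arm can. A call is refused whole if a number of a shift passes 0.0625 or a number of a turn 0.188, either way. A call with a gripper value outside its range is refused whole. The fingers move at their own pace and stop on an object; "newtons" is the grip in N (left out, the last holds). Time passes only in rows, so rows that do not move let the fingers close. It gives the time, the measured TCP pose, the force, the opening and the grip force at its end, in the units of the state.
- manip.read_state(): the state, without advancing time (a new reading comes with each control period).
- eyes.camera(name): name is "side" or "top"; returns a dict with "img" (480x640x3 uint8, blue, green, red), "z_map" (480x640 float32, mm along the optical axis (not along the pixel's ray), 0 where there is no reading), "fx", "fy", "cx", "cy" (pixels), "dist" ([k1, k2, p1, p2, k3] as OpenCV has them; the pictures are not rectified), "eye" and "orientation" of the camera in the world. Camera axes: x right, y down, z forward; pixel columns grow to the right and rows downward; lengths in mm; the calibration is good to about 2 mm. A picture is of the moment at which its call begins.
- ticket.sign_off(): hands the job in; it is judged then, once.
The state is a dict: "clock": time; "joints": joint angles; "qd": joint speeds; "effort": joint torques, N m; "eef_pos": TCP position; "eef_rot": TCP orientation; "wrist_force": force on the tool from outside, world axes, zero at the start; "moment": the same for the moment, N m; "finger_gap": finger opening in mm; "finger_force": force on a finger pad.
Only numpy, scipy, OpenCV 4.12 (cv2) and the standard library are available. Lean on these libraries where they do the work, as an engineer would, in place of code of your own. Each camera call takes 0.05 s, during which the arm holds its last target. There are 200 camera calls.

TASK

Slide the yellow test tile sideways off the top of its stack onto the reader's glass plate, keeping it flat and never lifting it, and push it along gently until it sits square against the black stop bar; press it there with about 5 N (never as much as 15 N) for a moment, then let go and leave it there. The stop bar is set differently each time, so feel for it, and do not shove or press down hard. Leave the white tiles of the stack and everything else on the bench where they are.

Things in the scene. Friction and masses are not known exactly. Their poses are not given: they have to be found in the camera images.
- tile_a: yellow ceramic test tile with 12 coloured spots on its top face, 100 (x) x 66 (y) x 12 (z) mm, about 0.2 kg, loose, lying on top of a stack; it slides at 1 to 2 N. Origin: centre of its underside. Its x axis points roughly towards the reader, z up.
- tile_b: white tile of the same size directly under the yellow one; origin at the centre of its underside. Leave in place. Edges of stacked tiles are up to about 6 mm out of line.
- tile_c: white tile of the same size under tile_b. Leave in place (under it lie another white tile and a 20 mm steel plinth).
- reader: white bench instrument fixed to the table, 140 (x) x 130 (y) mm, its top a flat glass plate 54 mm above the table, 2 mm below the yellow tile's underside as stacked. Origin: centre of its underside, on the table. +x: sliding direction, from stack to stop bar. The stack's centre is about 130 mm away on the -x side; between stack and plate is a gap of 4 to 16 mm that the tile can bridge.
- bracket: aluminium post, 30 x 70 x 76 mm, fixed 113 mm along the reader's +x, axes alike, origin: centre of its underside, on the table. On two rods it carries the black stop bar, 14 (x) x 60 (y) mm, 3 to 18 mm above the glass, its flat face square to x. The bar is clamped rigidly with that face anywhere from 42 to 68 mm along the reader's +x from the reader's origin; the setting is not measured.
- jar0: dark jar with red lid, 80 mm diameter, 110 mm tall. Origin: centre of its underside. Bystander.
- jar1: dark jar with red lid, 80 mm diameter, 110 mm tall. Origin: centre of its underside. Bystander.
- reagent_yellow: amber bottle, 60 mm diameter, 120 mm tall. Origin: centre of its underside. Bystander.
- reagent_green: green bottle, 60 mm diameter, 120 mm tall. Origin: centre of its underside. Bystander.
- beaker: glass beaker, 70 mm diameter, 80 mm tall. Origin: centre of its underside. Bystander.
- scoop: steel lab scoop (spoon), 160 mm long, lying flat on the table; origin at the underside of its middle. Bystander.
Mind the look-alikes: they are no part of the job. There is more than one size of the reader; the one meant has the size given above. Of the things that look like the tile_a, the smaller one is meant.

How it is judged:
By the outcome, as a careful person would: the job done as asked, in the order asked, and still so for the second after the job is handed in, with the robot touching nothing.
It also fails if it takes over 48 s, if anything falls off the work surface, if the arm or the gripper's body presses on something with over 40 N, if the wrist force passes 120 N, or if a joint passes its speed limit or range.

## Working session

There is one attempt and no reset: what is moved stays moved. The work goes in short steps, Python scripts to look and compute and a tool call to move; the robot and the scene stay as the last step left them, time stands still between calls to the robot, and variables do not carry over. Pictures are saved under pics/ and viewed, at most 10 in all, crops included, and the job is handed in when it is done.

Besides the shell and the picture viewer there is one more tool, called after ">>>" in YAML: its name, and indented under it one key for each argument. arm_command: Moves the arm, as the interface text tells. Its arguments: {"type":"object","properties":{"plan":{"type":"array"},"newtons":{"type":"number"}},"required":["plan"]}

```bash
mkdir -p pics
cat > h.py <<'E'
import numpy as np,cv2
from cell import manip,eyes,ticket
from scipy.spatial.transform import Rotation as R
def rot(o):
    o=np.array(o,float)
    if o.shape==(3,3): return o
    return R.from_euler('xyz',o).as_matrix() if o.size==3 else R.from_quat(o).as_matrix()
def px2w(c,u,v,z=None):
    """pixel -> world; by depth map, or on plane z"""
    K=np.array([[c['fx'],0,c['cx']],[0,c['fy'],c['cy']],[0,0,1]])
    p=cv2.undistortPoints(np.array([[[u,v]]],float),K,np.array(c['dist'],float))[0,0]
    d=rot(c['orientation'])@np.array([p[0],p[1],1]); e=np.array(c['eye'],float)
    s=(z-e[2])/d[2] if z is not None else float(c['z_map'][int(round(v)),int(round(u))])
    return e+s*d
E
python3 - <<'E'
from h import *
import pickle
print(manip.read_state())
for n in('top','side'):
    c=eyes.camera(n); cv2.imwrite(f'pics/{n}0.png',c['img']); pickle.dump(c,open(n+'0.pkl','wb'))
    print(n,c['eye'],c['orientation'],c['fx'],c['dist'])
E
```

```text
{'clock': 0.0, 'joints': array([ 1.08338192e+00,  3.00470662e-01,  1.52160237e+00,  8.96191248e-06,
        1.32070889e+00, -6.65929722e-02]), 'qd': array([-0.0017171 ,  0.00100343, -0.00037538,  0.00114909, -0.00281846,
       -0.00101149]), 'effort': array([ 2.81815737e-04, -5.31819785e+01, -3.52731335e+01,  7.08423019e-02,
        2.45099701e-02, -3.76970365e-05]), 'eef_pos': array([224.5292115 , 501.73638786, 169.97759556]), 'eef_rot': array([-3.14040660e+00, -8.77992503e-05,  2.72076894e+00]), 'wrist_force': array([ 0.17901774,  0.01670091, -0.85421439]), 'moment': array([-0.02789276,  0.01907151, -0.04551604]), 'finger_force': 0.0, 'finger_gap': 94.06660940661745}
top [ 370.44729607   -1.39691551 1141.68187673] [-2.99082466 -0.00354933 -1.56927776] 435.1776757507595 [-0.05669012  0.          0.          0.          0.        ]
side [  34.97078513 -602.98475487  537.18597468] [-2.11613607 -0.01878014 -0.62081435] 455.9968340736822 [-0.04564365  0.          0.          0.          0.        ]
```

View pics/top0.png

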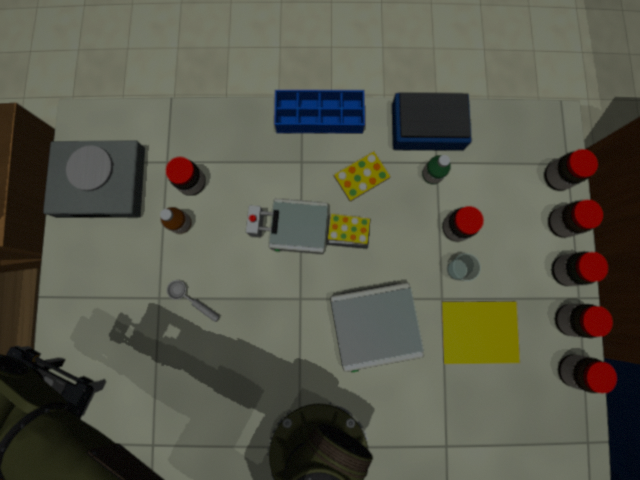

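View pics/side0.png

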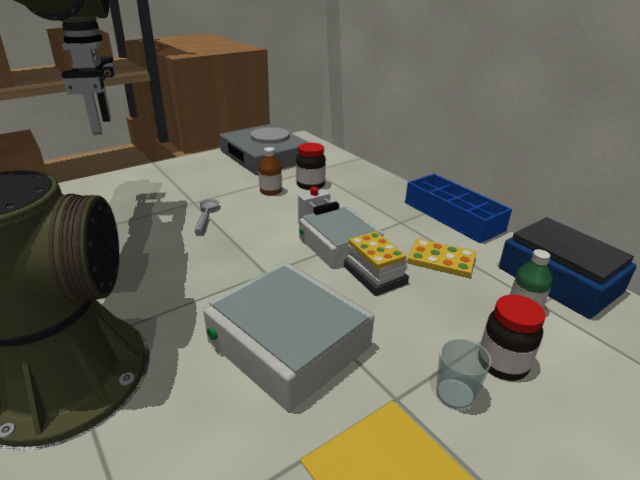

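The top view shows the stack at about (349,230), the reader at (298,226), the stop bar at (276,220) and the post at (257,220). Sliding runs to image left, which is world +y. The larger tile at (361,176) and the larger reader at (377,325) are look-alikes.

Run:
```python
from h import *
import pickle
c=pickle.load(open('top0.pkl','rb'))
cv2.imwrite('pics/topc.png',cv2.resize(c['img'][190:265,235:385],None,fx=5.3,fy=5.3,interpolation=cv2.INTER_CUBIC))
print([px2w(c,*p).round() for p in((349,230),(298,226),(276,220),(249,213),(300,300))])
# yellow mask
m=cv2.inRange(cv2.cvtColor(c['img'],cv2.COLOR_BGR2HSV),(20,120,60),(35,255,255))
sub=np.zeros_like(m);sub[205:255,322:378]=m[205:255,322:378]
q=cv2.minAreaRect(cv2.findNonZero(sub));b=cv2.boxPoints(q);print(q)
w=np.array([px2w(c,*p,z=68) for p in b]);print(w.round(1),w.mean(0))
```

```text
[array([557., -76.,  64.]), array([569.,  52.,  57.]), array([581., 107.,  73.]), array([599., 175.,  73.]), array([383.,  48.,   1.])]
((348.4076843261719, 228.7384796142578), (40.68339157104492, 26.171329498291016), 7.125016689300537)
[[ 533.2  -19.9   68. ]
 [ 599.4  -28.1   68. ]
 [ 586.7 -129.7   68. ]
 [ 520.7 -120.5   68. ]] [559.99855523 -74.5402532   68.        ]
```

View pics/topc.png

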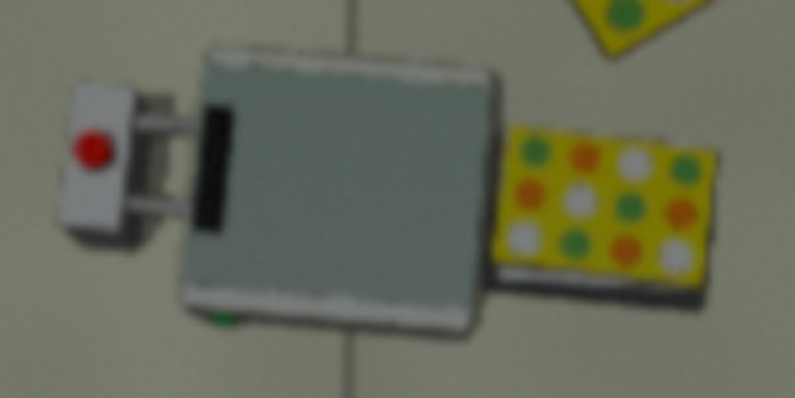

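The crop shows the bar corners at (208,106), (233,108), (220,232) and (194,229), and the plate corners near (207,50), (495,75), (470,330) and (182,300). I'll push the tile's rear face with two parted fingertips.

Run:
```python
from h import *
import pickle
c=pickle.load(open('top0.pkl','rb'))
W=lambda u,v,z: px2w(c,235+u/5.3-.4,190+v/5.3-.4,z)[:2]
def ang(a,b): d=b-a; return np.degrees(np.arctan2(d[1],d[0]))
P=[W(*p,54) for p in((495,75),(207,50),(182,303),(472,332))]
B=[W(*p,72) for p in((208,106),(233,108),(220,232),(194,229))]
T=[W(*p,68) for p in((717,152),(512,127),(494,263),(704,286))]
for n,q in zip('PBT',(P,B,T)):
    print(n,np.round(q,1).tolist(),'c',np.mean(q,0).round(1))
print('P',ang(P[0],P[1]),ang(P[3],P[2]),ang(P[2],P[1]),ang(P[3],P[0]))
print('B',ang(B[3],B[0]),ang(B[2],B[1]));print('T',ang(T[0],T[1]),ang(T[3],T[2]),ang(T[2],T[1]),ang(T[3],T[0]))
d=np.array([np.cos(np.radians(83.5)),np.sin(np.radians(83.5))]);n=np.array([-d[1],d[0]])
for q in(P,B,T,[[560,-74.5]]): m=np.mean(q,0); print(m@d,m@n)
t=np.array([560,-74.5]); s=t-76*d; e=manip.read_state(); p=e['eef_pos'][:2]; y=e['eef_rot'][2]
X=np.array([np.cos(y),np.sin(y)]);Y=np.array([np.sin(y),-np.cos(y)])
print('start',s,'turn',y-np.radians(83.5))
for th in(y,np.radians(83.5)):
    X=np.array([np.cos(th),np.sin(th)]);Y=np.array([np.sin(th),-np.cos(th)]); print((s-p)@X,(s-p)@Y)
```

```text
P [[627.2, -23.7], [639.3, 115.7], [515.7, 125.3], [502.1, -12.7]] c [571.1  51.2]
B [[607.6, 112.8], [606.6, 100.9], [547.0, 106.0], [548.4, 118.3]] c [577.4 109.5]
T [[586.7, -128.9], [598.5, -31.5], [533.2, -22.9], [522.4, -121.7]] c [560.2 -76.2]
P 85.02471878198813 84.37187024570758 -4.4711638016329385 -5.053460820420745
B -5.3285650771862265 -4.924426938310853
T 83.05766548031173 83.79561303539349 -7.5111224332507405 -6.338933758763691
115.47059144442267 -561.6109981584577
174.13951874947549 -561.3126043879968
-12.32594594435988 -565.232560341332
-10.627303537877943 -564.8338786045981
start [ 551.39655575 -150.01146103] turn 1.263458114732673
-564.569059770657 -461.428204700091
-610.6016199742544 398.5221110903245
```

>>> arm_command:
  plan:
    - [-0.36,0,0,0,0.1767]
    - [-0.36,0,0,0,0.1767]
    - [-0.36,0,0,0,0.1767]
    - [-0.36,0,0,0,0.1767]
    - [-0.36,0,0,0,0.1767]
    - [-0.36,0,0,0,0.1767]
    - [-0.36,0,0,0,0.1767]
    - [-0.36,0,0,0,0]
  newtons: 20

```text
clock: 1.1
eef_pos: [224.6, 501.9, 170.3]
eef_rot: [-3.141, 0.001, 1.485]
wrist_force: [0.1, -0.2, 0.1]
finger_gap: 30.5
finger_force: 0.0
```

>>> arm_command:
  plan:
    - [-0.36,-0.0311,0.0192,0,0]
    - [-0.36,-0.0311,0.0192,0,0]
    - [-0.36,-0.0311,0.0192,0,0]
    - [-0.36,-0.0311,0.0192,0,0]
    - [-0.36,-0.0311,0.0192,0,0]
    - [-0.36,-0.0311,0.0192,0,0]
    - [-0.36,-0.0311,0.0192,0,0]
    - [-0.36,-0.0311,0.0192,0,0]
    - [-0.36,-0.0311,0.0192,0,0]
    - [-0.36,-0.0311,0.0192,0,0]
    - [-0.36,-0.0311,0.0192,0,0]
    - [-0.36,-0.0311,0.0192,0,0]
    - [-0.36,-0.0311,0.0192,0,0]
    - [-0.36,-0.0311,0.0192,0,0]
    - [-0.36,-0.0311,0.0192,0,0]
    - [-0.36,-0.0311,0.0192,0,0]
    - [-0.36,-0.0311,0.0192,0,0]
    - [-0.36,-0.0311,0.0192,0,0]
    - [-0.36,-0.0311,0.0192,0,0]
    - [-0.36,-0.0311,0.0192,0,0]

```text
clock: 3.6
eef_pos: [553.6, -152.1, 170.4]
eef_rot: [-3.141, -0.0, 1.489]
wrist_force: [-1.1, -0.9, -0.1]
finger_gap: 29.7
finger_force: 0.0
```

>>> arm_command:
  plan:
    - [-0.36,0,0,0.02,0]
    - [-0.36,0,0,0.02,0]
    - [-0.36,0,0,0.015,0]
    - [-0.36,0,0,0.005,0]
    - [-0.36,0,0,0,0]
    - [-0.36,0,0,0,0]

```text
clock: 4.35
eef_pos: [553.6, -151.0, 111.3]
eef_rot: [3.141, 0.0, 1.484]
wrist_force: [-0.1, 0.1, 0.2]
finger_gap: 30.3
finger_force: 0.0
```

>>> arm_command:
  plan:
    - [-0.36,0,0,0.02,0]
    - [-0.36,0,0,0.02,0]
    - [-0.36,0,0,0.009,0]
    - [-0.36,0,0,0.0025,0]
    - [-0.36,0,0,0,0]
    - [-0.36,0,0,0,0]

```text
clock: 5.1
eef_pos: [553.6, -151.1, 59.7]
eef_rot: [3.141, 0.0, 1.484]
wrist_force: [-0.2, -0.4, -0.0]
finger_gap: 29.8
finger_force: 0.0
```

Run:
```python
from h import *
s=manip.read_state();print(s['eef_pos'],s['wrist_force'])
c=eyes.camera('side');cv2.imwrite('pics/s1.png',cv2.resize(c['img'][170:310,280:470],None,fx=4,fy=4,interpolation=cv2.INTER_CUBIC))
```

```text
[ 553.57024113 -151.09193468   59.72372752] [-0.17606069 -0.42256289 -0.03456124]
```

View pics/s1.png

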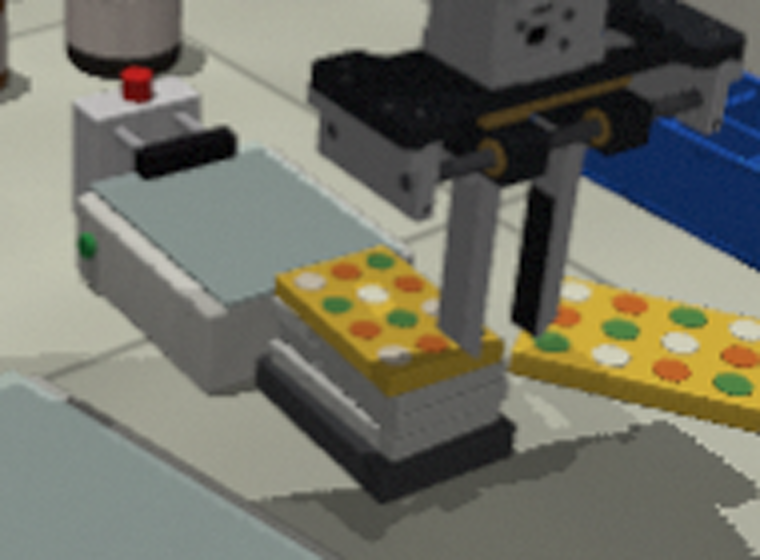

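Run:
```python
from h import *
import pickle
c=pickle.load(open('side0.pkl','rb'))
for n,u,v,z in(('near tip',465,355,60),('near tip left',440,343,60),('far tip',535,335,60),('rear L top',388,391-22,68),('rear R top',500,345,68),('front L',278,280,68),('front R',385,247,68),('rear L bot',388,393,56)):
    print(n,px2w(c,280+u/4,170+v/4,z).round(1))
c2=eyes.camera('side');print(px2w(c2,280+460/4,170+330/4).round(1),px2w(c2,280+550/4,170+310/4).round(1),px2w(c2,280+410/4,170+320/4).round(1))
c2=eyes.camera('top');cv2.imwrite('pics/t1.png',cv2.resize(c2['img'][190:265,235:385],None,fx=5.3,fy=5.3,interpolation=cv2.INTER_CUBIC))
```

```text
near tip [ 571.1 -119.9   60. ]
near tip left [ 568.3 -105.9   60. ]
far tip [ 610.9 -126.4   60. ]
rear L top [ 525.  -116.6   68. ]
rear R top [ 581.5 -131.2   68. ]
front L [531.6 -29.   68. ]
front R [596.4 -34.6  68. ]
rear L bot [ 524.6 -118.5   56. ]
[ 526.4 -155.5  110. ] [ 575.2 -162.1  106.2] [561.3 -91.6  67.8]
```

View pics/t1.png

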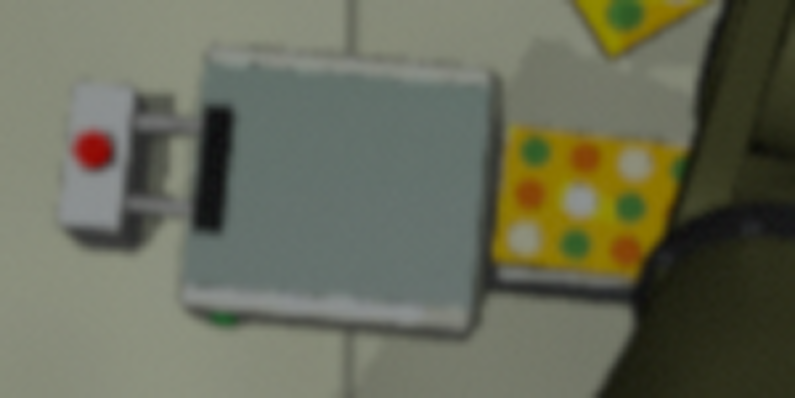

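Run:
```python
from h import *
s=manip.read_state();print(s['clock'],s['eef_pos'],s['joints'].round(3))
c=eyes.camera('side');cv2.imwrite('pics/s2.png',cv2.resize(c['img'][170:310,280:470],None,fx=4,fy=4,interpolation=cv2.INTER_CUBIC))
for u in(394,396,398,414):
  for v in range(236,276,3): print(u,v,px2w(c,u,v).round(0))
```

```text
5.25 [ 553.40001648 -151.00460738   59.41188587] [-0.33   0.464  1.568  0.     1.109 -0.243]
394 236 [ 527. -149.  140.]
394 239 [ 527. -149.  134.]
394 242 [ 527. -150.  128.]
394 245 [ 528. -150.  122.]
394 248 [ 527. -152.  117.]
394 251 [ 526. -153.  112.]
394 254 [ 526. -154.  106.]
394 257 [ 563. -121.   68.]
394 260 [ 560. -125.   64.]
394 263 [ 562. -124.   57.]
394 266 [ 560. -126.   51.]
394 269 [ 561. -126.   44.]
394 272 [ 561. -128.   38.]
394 275 [ 565. -125.   28.]
396 236 [ 526. -153.  142.]
396 239 [ 526. -155.  137.]
396 242 [ 526. -156.  132.]
396 245 [ 526. -156.  125.]
396 248 [ 528. -155.  119.]
396 251 [ 527. -156.  113.]
396 254 [ 527. -158.  108.]
396 257 [ 534. -153.   96.]
396 260 [ 564. -126.   64.]
396 263 [ 568. -123.   54.]
396 266 [ 569. -124.   46.]
396 269 [ 567. -127.   42.]
396 272 [ 568. -126.   34.]
396 275 [ 569. -127.   28.]
398 236 [ 526. -158.  144.]
398 239 [ 526. -158.  139.]
398 242 [ 526. -160.  134.]
398 245 [ 531. -156.  124.]
398 248 [ 529. -159.  120.]
398 251 [ 530. -159.  114.]
398 254 [ 532. -157.  106.]
398 257 [ 532. -158.  100.]
398 260 [ 569. -126.   62.]
398 263 [ 574. -123.   51.]
398 266 [ 574. -124.   45.]
398 269 [ 573. -126.   39.]
398 272 [ 574. -126.   32.]
398 275 [ 576. -125.   23.]
414 236 [ 568. -157.  129.]
414 239 [ 566. -159.  126.]
414 242 [ 568. -158.  118.]
414 245 [ 568. -160.  113.]
414 248 [ 571. -158.  105.]
414 251 [ 569. -161.  101.]
414 254 [664. -83.  16.]
414 257 [657. -91.  15.]
414 260 [653. -94.  11.]
414 263 [651. -98.   6.]
414 266 [650. -99.  -0.]
414 269 [ 643. -106.   -1.]
414 272 [ 636. -113.   -1.]
414 275 [ 629. -120.   -1.]
```

View pics/s2.png

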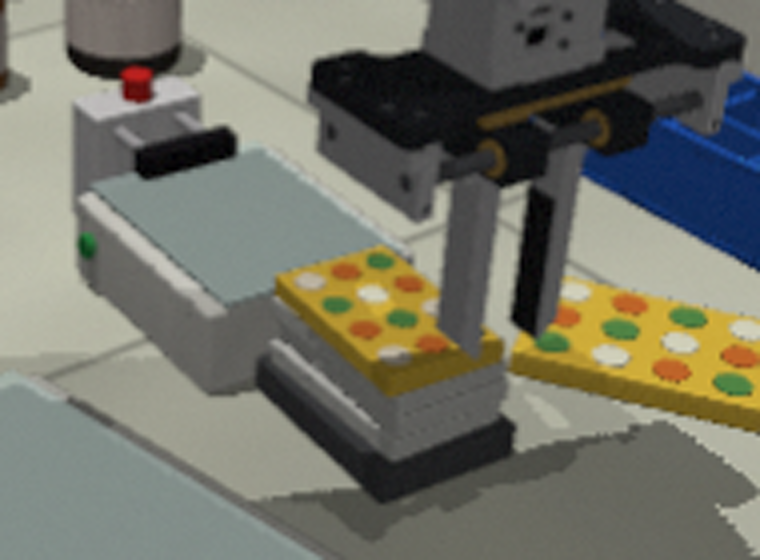

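The fingertips end near z≈98 by depth: near finger at crop (465,355), far finger at (535,335). The reported TCP is z=59.7, so it reads about 38 mm too low. I'll trust the camera, lower in steps and check.

>>> arm_command:
  plan:
    - [-0.36,0,0,0.01,0]
    - [-0.36,0,0,0.01,0]
    - [-0.36,0,0,0.008,0]
    - [-0.36,0,0,0,0]
    - [-0.36,0,0,0,0]

```text
clock: 5.92
eef_pos: [553.4, -151.0, 31.2]
eef_rot: [3.141, 0.0, 1.484]
wrist_force: [-0.5, 0.2, -0.3]
finger_gap: 29.8
finger_force: 0.0
```

```bash
cat > tip.py <<'E'
from h import *
import sys
s=manip.read_state();print(s['clock'],s['eef_pos'].round(1),s['wrist_force'].round(2))
c=eyes.camera('side')
# all points belonging to fingers: near the tcp in x,y
e=s['eef_pos'];pts=[]
for u in range(300,480):
  for v in range(180,310):
    if c['z_map'][v,u]>0:
      p=px2w(c,u,v)
      if abs(p[0]-e[0])<40 and -18<p[1]-e[1]<16 and p[2]<130: pts.append([u,v,*p])
a=np.array(pts)
for lo,hi in((-40,0),(0,40)):
  b=a[(a[:,2]-e[0]>lo)&(a[:,2]-e[0]<hi)&(a[:,4]>20)]
  zs=np.sort(b[:,4]);print('finger',len(b),'low z',zs[[0,5,10,20]].round(1),'y range',np.percentile(b[:,3],[2,98]).round(1),'x',np.percentile(b[:,2],[2,98]).round(1))
if len(sys.argv)>1: cv2.imwrite(sys.argv[1],cv2.resize(c['img'][170:310,280:470],None,fx=4,fy=4,interpolation=cv2.INTER_CUBIC))
E
python3 tip.py pics/s3.png
```

```text
5.925 [ 553.4 -151.    31.2] [-0.45  0.19 -0.26]
finger 301 low z [66.7 73.7 75.  77.4] y range [-159.4 -139.8] x [525.2 535.3]
finger 357 low z [65.  67.4 69.  71.1] y range [-162.5 -143.5] x [566.  578.1]
```

View pics/s3.png

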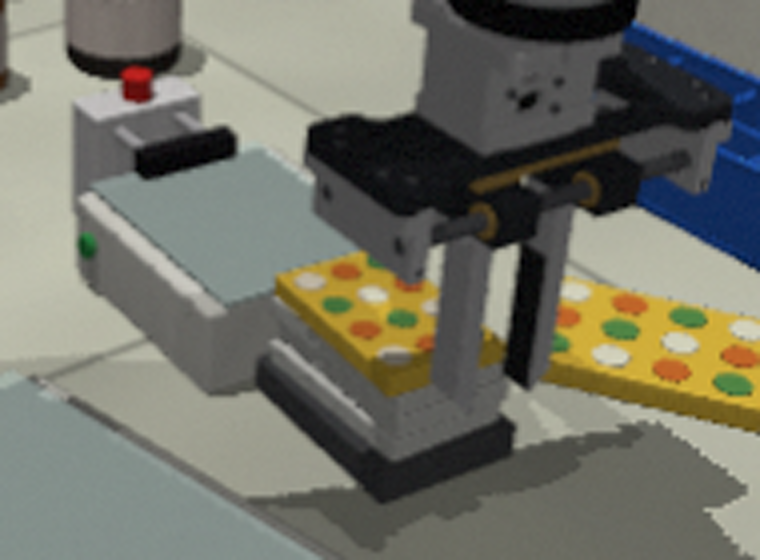

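Run:
```python
from h import *
c=eyes.camera('side')
def ray(u,v,x):
    a=px2w(c,u,v,0);b=px2w(c,u,v,100);t=(x-a[0])/(b[0]-a[0]);return (a+t*(b-a)).round(1)
f=lambda u,v:(280+u/4-.4,170+v/4-.4)
print('near front/rear bottom',ray(*f(435,391),526),ray(*f(457,405),526))
print('far front/rear bottom',ray(*f(506,378),568),ray(*f(529,391),568))
print('jaw corner',px2w(c,*f(405,265)).round(1),px2w(c,*f(350,210)).round(1))
print('tile rear',px2w(c,*f(400,383)),px2w(c,*f(490,362)))
```

```text
near front/rear bottom [ 526.  -144.8   72.9] [ 526.  -158.7   73.5]
far front/rear bottom [ 568.  -148.    65.3] [ 568.  -162.3   66.4]
jaw corner [ 470.6 -172.9  171.2] [ 474.9 -134.8  176.3]
tile rear [ 528.37206196 -120.60756286   62.17105752] [ 580.46712245 -126.38731304   56.99995141]
```

>>> arm_command:
  plan:
    - [-0.36,-0.015,0,0,0]
    - [-0.36,0,0,0.02,0]
    - [-0.36,0,0,0.02,0]
    - [-0.36,0,0,0.015,0]
    - [-0.36,0,0,0.005,0]
    - [-0.36,0,0,0,0]

```text
clock: 6.78
eef_pos: [552.0, -166.1, -28.8]
eef_rot: [3.142, 0.0, 1.484]
wrist_force: [0.5, -0.1, 0.3]
finger_gap: 30.3
finger_force: 0.0
```

Run:
```python
from h import *
c=eyes.camera('side');s=manip.read_state();print(s['eef_pos'],s['wrist_force'])
cv2.imwrite('pics/s4.png',cv2.resize(c['img'][170:310,310:500],None,fx=4,fy=4,interpolation=cv2.INTER_CUBIC))
```

```text
[ 552.25035537 -166.1224421   -28.44853592] [0.93460683 0.51639362 0.44426569]
```

View pics/s4.png

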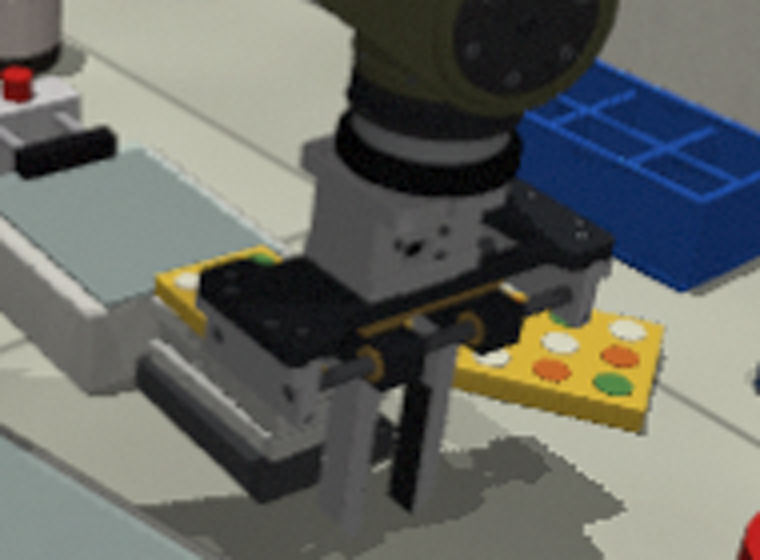

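The fingers are still above the table while the TCP reads -28, so the reported z is too low by more than 28 mm. I'll touch the bench lightly to fix the offset.

>>> arm_command:
  plan:
    - [-0.36,0,0,0.0007,0]
    - [-0.36,0,0,0.0007,0]
    - [-0.36,0,0,0.0007,0]
    - [-0.36,0,0,0.0007,0]
    - [-0.36,0,0,0.0007,0]

```text
clock: 7.45
eef_pos: [551.9, -165.9, -32.5]
eef_rot: [3.142, 0.0, 1.484]
wrist_force: [-0.0, -1.1, 0.3]
finger_gap: 30.1
finger_force: 0.0
```

>>> arm_command:
  plan:
    - [-0.36,0,0,0.0007,0]
    - [-0.36,0,0,0.0007,0]
    - [-0.36,0,0,0.0007,0]

```text
clock: 7.82
eef_pos: [551.9, -165.9, -34.6]
eef_rot: [-3.142, -0.0, 1.484]
wrist_force: [-0.1, 0.5, 5.4]
finger_gap: 30.3
finger_force: 2.5
```

>>> arm_command:
  plan:
    - [-0.36,0,0,-0.01,0]
    - [-0.36,0,0,-0.02,0]
    - [-0.36,0,0,-0.02,0]
    - [-0.36,0,0,-0.0097,0]
    - [-0.36,0.01,0,0,0]
    - [-0.36,0.01,0,0,0]
    - [-0.36,0.004,0,0,0]
    - [-0.36,0,0,0,0]
    - [-0.36,0,0,0,0]

```text
clock: 8.95
eef_pos: [554.0, -142.1, 25.0]
eef_rot: [-3.141, -0.0, 1.484]
wrist_force: [0.5, -0.4, 0.4]
finger_gap: 30.2
finger_force: 0.0
```

>>> arm_command:
  plan:
    - [-0.36,0.002,0,0,0]
    - [-0.36,0.002,0,0,0]
    - [-0.36,0.002,0,0,0]
    - [-0.36,0.002,0,0,0]
    - [-0.36,0.002,0,0,0]
    - [-0.36,0.002,0,0,0]
    - [-0.36,0.002,0,0,0]

```text
clock: 9.82
eef_pos: [555.3, -128.0, 25.2]
eef_rot: [3.142, 0.0, 1.484]
wrist_force: [0.1, -1.6, -0.4]
finger_gap: 29.9
finger_force: 0.7
```

Run:
```python
from h import *
s=manip.read_state();print(s['clock'],s['eef_pos'],s['wrist_force'])
c=eyes.camera('side')
cv2.imwrite('pics/s5.png',cv2.resize(c['img'][170:310,280:470],None,fx=4,fy=4,interpolation=cv2.INTER_CUBIC))
```

```text
9.825 [ 555.25387321 -127.98892174   25.15932861] [ 0.07147514 -1.62146454 -0.38687637]
```

View pics/s5.png

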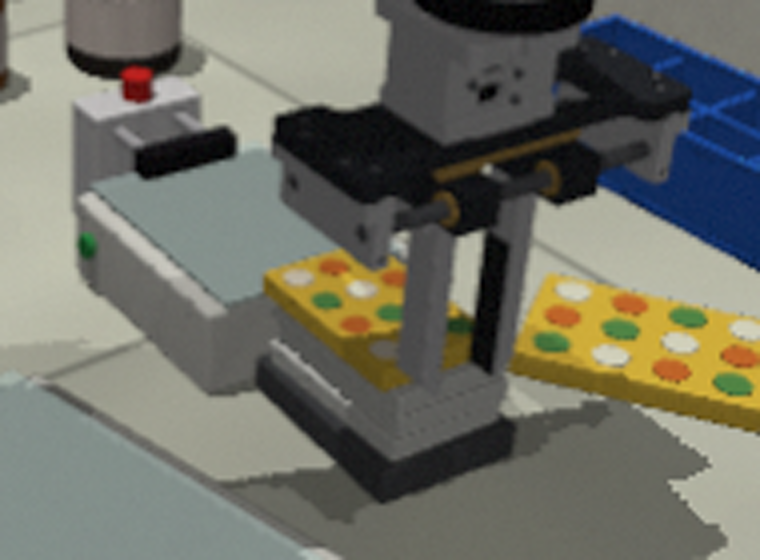

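The yellow tile alone has moved about 4 mm: its front corner is now at (265,285), and the whites haven't moved. Pushing force is about 1.6 N, so I'll continue.

>>> arm_command:
  plan:
    - [-0.36,0.003,0,0,0]
    - [-0.36,0.004,0,0,0]
    - [-0.36,0.004,0,0,0]
    - [-0.36,0.004,0,0,0]
    - [-0.36,0.004,0,0,0]
    - [-0.36,0.004,0,0,0]
    - [-0.36,0.004,0,0,0]
    - [-0.36,0.004,0,0,0]
    - [-0.36,0.004,0,0,0]
    - [-0.36,0.004,0,0,0]
    - [-0.36,0.004,0,0,0]
    - [-0.36,0.004,0,0,0]

```text
clock: 11.38
eef_pos: [559.3, -81.0, 25.2]
eef_rot: [3.142, 0.0, 1.484]
wrist_force: [0.2, -1.5, 0.8]
finger_gap: 30.1
finger_force: 1.0
```

>>> arm_command:
  plan:
    - [-0.36,0.004,0,0,0]
    - [-0.36,0.004,0,0,0]
    - [-0.36,0.004,0,0,0]
    - [-0.36,0.004,0,0,0]
    - [-0.36,0.004,0,0,0]
    - [-0.36,0.004,0,0,0]
    - [-0.36,0.004,0,0,0]
    - [-0.36,0.004,0,0,0]
    - [-0.36,0.004,0,0,0]
    - [-0.36,0.003,0,0,0]
    - [-0.36,0.002,0,0,0]
    - [-0.36,0.002,0,0,0]
    - [-0.36,0.002,0,0,0]

```text
clock: 13.0
eef_pos: [563.2, -36.3, 25.1]
eef_rot: [-3.142, -0.0, 1.484]
wrist_force: [-0.2, -0.6, 0.2]
finger_gap: 30.5
finger_force: 0.5
```

Run:
```python
from h import *
s=manip.read_state();print(s['clock'],s['eef_pos'],s['wrist_force'])
c=eyes.camera('side')
cv2.imwrite('pics/s6.png',cv2.resize(c['img'][170:310,280:470],None,fx=4,fy=4,interpolation=cv2.INTER_CUBIC))
```

```text
13.0 [563.22471186 -36.31459139  25.14778334] [-0.22179829 -0.60620537  0.20851996]
```

View pics/s6.png

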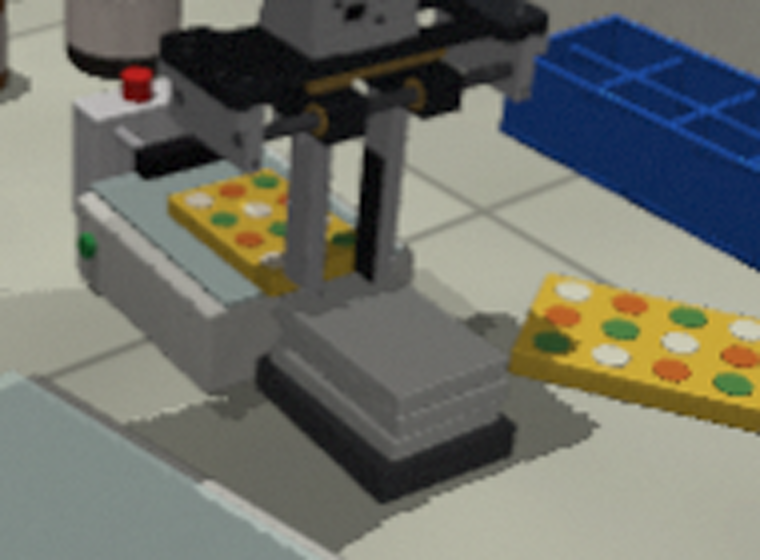

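The tile now lies flat on the glass, front corner at (170,205), and the white stack hasn't moved. Next I slow down towards the bar.

>>> arm_command:
  plan:
    - [-0.36,0.002,0,0.0005,0]
    - [-0.36,0.002,0,0.0005,0]
    - [-0.36,0.002,0,0.0005,0]
    - [-0.36,0.002,0,0,0]
    - [-0.36,0.002,0,0,0]
    - [-0.36,0.002,0,0,0]
    - [-0.36,0.002,0,0,0]
    - [-0.36,0.002,0,0,0]

```text
clock: 14.05
eef_pos: [564.6, -20.3, 23.7]
eef_rot: [-3.142, -0.0, 1.484]
wrist_force: [1.5, -3.7, 3.4]
finger_gap: 30.2
finger_force: 1.8
```

>>> arm_command:
  plan:
    - [-0.36,0.001,0,0,0]
    - [-0.36,0.001,0,0,0]
    - [-0.36,0.001,0,0,0]
    - [-0.36,0.001,0,0,0]
    - [-0.36,0.001,0,0,0]
    - [-0.36,0.001,0,0,0]

```text
clock: 14.8
eef_pos: [565.1, -14.4, 23.6]
eef_rot: [-3.142, 0.0, 1.484]
wrist_force: [-1.1, -4.2, 2.9]
finger_gap: 30.0
finger_force: 1.9
```

>>> arm_command:
  plan:
    - [-0.36,-0.0015,0,0,0]
    - [-0.36,0,0,0,0]
    - [-0.36,0,0,0,0]

```text
clock: 15.18
eef_pos: [564.8, -15.8, 23.5]
eef_rot: [-3.141, -0.0, 1.484]
wrist_force: [0.3, 0.8, 0.5]
finger_gap: 30.3
finger_force: 0.0
```

>>> arm_command:
  plan:
    - [-0.36,0,0,-0.001,0]
    - [-0.36,0.001,0,0,0]
    - [-0.36,0.001,0,0,0]
    - [-0.36,0.0005,0,0,0]
    - [-0.36,0.0005,0,0,0]

```text
clock: 15.8
eef_pos: [565.3, -13.1, 24.7]
eef_rot: [3.142, 0.0, 1.484]
wrist_force: [-0.7, -1.9, 0.3]
finger_gap: 29.8
finger_force: 1.0
```

>>> arm_command:
  plan:
    - [-0.36,0.0007,0,0,0]
    - [-0.36,0.0007,0,0,0]
    - [-0.36,0.0007,0,0,0]
    - [-0.36,0.0007,0,0,0]
    - [-0.36,0.0007,0,0,0]
    - [-0.36,0.0007,0,0,0]

```text
clock: 16.55
eef_pos: [565.6, -8.8, 24.6]
eef_rot: [3.142, 0.0, 1.484]
wrist_force: [0.3, -2.0, 1.4]
finger_gap: 30.0
finger_force: 1.1
```

>>> arm_command:
  plan:
    - [-0.36,0.0005,0,0,0]
    - [-0.36,0.0005,0,0,0]
    - [-0.36,0.0005,0,0,0]
    - [-0.36,0.0005,0,0,0]

```text
clock: 17.05
eef_pos: [565.8, -6.8, 24.7]
eef_rot: [3.142, 0.0, 1.484]
wrist_force: [0.5, -3.1, 2.4]
finger_gap: 30.4
finger_force: 1.2
```

>>> arm_command:
  plan:
    - [-0.36,0.0005,0,0,0]
    - [-0.36,0.0005,0,0,0]
    - [-0.36,0.0005,0,0,0]

```text
clock: 17.42
eef_pos: [565.9, -5.3, 24.7]
eef_rot: [3.142, 0.0, 1.484]
wrist_force: [-0.1, -3.0, 1.7]
finger_gap: 30.0
finger_force: 1.3
```

>>> arm_command:
  plan:
    - [-0.36,0.0005,0,0,0]
    - [-0.36,0.0005,0,0,0]
    - [-0.36,0.0005,0,0,0]

```text
clock: 17.8
eef_pos: [566.0, -4.6, 24.7]
eef_rot: [-3.142, 0.001, 1.484]
wrist_force: [-0.8, -10.2, 2.3]
finger_gap: 29.8
finger_force: 5.2
```

>>> arm_command:
  plan:
    - [-0.36,-0.0004,0,0,0]
    - [-0.36,0,0,0,0]
    - [-0.36,0,0,0,0]
    - [-0.36,0,0,0,0]

```text
clock: 18.3
eef_pos: [566.0, -4.7, 24.7]
eef_rot: [3.142, 0.001, 1.484]
wrist_force: [-0.5, -4.8, 2.0]
finger_gap: 29.8
finger_force: 3.0
```

>>> arm_command:
  plan:
    - [-0.36,0.0001,0,0,0]
    - [-0.36,0,0,0,0]
    - [-0.36,0,0,0,0]
    - [-0.36,0,0,0,0]
    - [-0.36,0,0,0,0]
    - [-0.36,0,0,0,0]
    - [-0.36,0,0,0,0]
    - [-0.36,0,0,0,0]

```text
clock: 19.3
eef_pos: [566.0, -4.7, 24.7]
eef_rot: [3.142, 0.001, 1.484]
wrist_force: [0.0, -7.7, 1.4]
finger_gap: 30.0
finger_force: 3.4
```

>>> arm_command:
  plan:
    - [-0.36,-0.001,0,0,0]
    - [-0.36,-0.004,0,0,0]
    - [-0.36,-0.015,0,0,0]
    - [-0.36,0,0,-0.03,0]
    - [-0.36,0,0,-0.04,0]
    - [-0.36,-0.04,0,-0.04,0]
    - [-0.36,-0.06,0,0,0]
    - [-0.36,-0.06,0,0,0]
    - [-0.36,-0.06,0,0,0]
    - [-0.36,0,0,0,0]
    - [-0.36,0,0,0,0]

```text
clock: 20.68
eef_pos: [544.9, -243.3, 134.4]
eef_rot: [-3.141, -0.0, 1.483]
wrist_force: [-0.0, 0.4, 0.4]
finger_gap: 29.9
finger_force: 0.0
```

Run:
```python
from h import *
s=manip.read_state();print(s['clock'],s['eef_pos'],s['wrist_force'])
a=eyes.camera('top');b=eyes.camera('side')
f=lambda i:cv2.resize(i,(400,300),interpolation=cv2.INTER_CUBIC)
cv2.imwrite('pics/end.png',cv2.resize(np.hstack([a['img'][180:270,240:360],b['img'][170:260,290:410]]),(800,300),interpolation=cv2.INTER_CUBIC))
m=cv2.inRange(cv2.cvtColor(a['img'],cv2.COLOR_BGR2HSV),(20,120,60),(35,255,255));k=np.zeros_like(m);k[205:255,270:330]=m[205:255,270:330]
q=cv2.boxPoints(cv2.minAreaRect(cv2.findNonZero(k)));w=np.array([px2w(a,*p,z=66)[:2] for p in q]);print(w.round(1),w.mean(0))
for i in range(4):
  d=w[(i+1)%4]-w[i];print(np.linalg.norm(d),np.degrees(np.arctan2(d[1],d[0])))
```

```text
20.675 [ 544.86293257 -243.29300228  134.43435549] [-0.02108016  0.44109161  0.40783505]
[[542.2 108.1]
 [607.7 103.3]
 [598.5   2.2]
 [533.2   7.8]] [570.38059094  55.34874799]
65.70712806939166 -4.1350815995938595
101.60102783624787 -95.19222088688991
65.59492323161888 175.05349261686985
100.67011812392822 84.86561792758108
```

View pics/end.png

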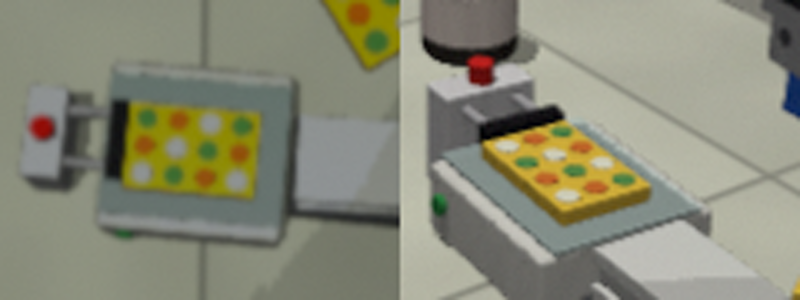

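The tile lies flat on the glass, its front edge against the bar at about (125,145) in the left half. Its yaw is 84.9° against 85° for the reader. The stack hasn't moved and the gripper is clear, so I'll hand it in.

```bash
python3 -c "
from cell import ticket
print(ticket.sign_off())"
```

```text
the job is handed in; nothing more can be done
None
```

The yellow tile was slid flat onto the glass and sits square against the stop bar; it was held there at 5–8 N at the wrist (highest reading 10 N, on first contact), then released, with the white stack unmoved, and the job handed in at about 21 s.

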